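Tighten the clamp screw of the circuit-board holder

ROBOT

A 6-joint arm with a two-finger parallel gripper is mounted at the origin on the work surface. World frame = base frame: x ahead of the robot, y to its left, z up, the work surface at z = 0. Lengths are in m, angles in rad, forces in N, time in s.
With the tool pointing down it reaches from about 0.4 to 0.825 m from the base axis. Payload 7 kg.
Tool frame: the origin (TCP) lies on the centre line of the jaws, within the pads' length; the fingertips stand 11 mm ahead of it and the grasp point (between the pads) lies 8 mm behind it; z points along the fingers, y is the direction in which the jaws open and shut (so a half turn about z gives the same grasp; the last joint's range is limited). The gripper opens to 88 mm and grips with 3 to 60 N. Pads are 19 mm wide; open, the fingers measure 130 mm over their backs; the gripper's body (78 mm by 193 mm) begins 47 mm behind the grasp point.
Start: joints at [1.492, 0.359, 0.012, 0, -1.224, -0.288], TCP at [0.242, 0.63, 0.238] pointing down, gripper open.
Joint ranges: [-3.07, 3.07], [-1.43, 2.12], [-1.02, 1.25], [-3.03, 1.67], [-3.05, -0], [-3.03, 3.03]. Speed limits (rad/s): [2.39, 2.39, 3.01, 3.14, 3.14, 3.14].

INTERFACE

Orientations are given as [roll, pitch, yaw] about the fixed x, y, z axes, in that order (R = Rz(yaw) Ry(pitch) Rx(roll)).
In Python, from station import * gives the robot as it stands.
- The arm moves only by the tool play_rows, never from a script. Its argument "targets" is a list of rows, each a list of 7 numbers: the turn, a rotation vector about the world's x, y, z in rad, then the shift along the world's x, y, z in m, then the opening, from 0 (shut) to 1 (fully open). A call has 1 to 12 rows; each row shifts and turns the pose as measured when the row begins; what a row does not reach is not made up. A row lasts 1/8 s, in which the tool goes at most 62.5 mm and 10.7 degrees, less where a joint would pass 70% of its speed; a pose out of reach is approached as far as the arm can. A call is refused whole if a number of a shift passes 0.0625 or a number of a turn 0.188, either way. A call with a gripper value outside its range is refused whole. The fingers move at their own pace and stop on an object; "grip_force" is the grip in N (left out, the last holds). Time passes only in rows, so rows that do not move let the fingers close. It gives the time, the measured TCP pose, the force and the opening at its end, in the units of the state.
- get_state(): the state, without advancing time (a new reading comes with each control period).
- grab_frame(name): name is "scene" or "top" or "wrist"; returns (picture, depth): 420x560x3 uint8, blue, green, red; 420x560 float32, m along the optical axis (not along the pixel's ray), 0 where there is no reading.
- camera_params(name): a dict with "camera_matrix" (3x3 intrinsics, pixels), "extrinsics" (4x4, takes a point from world to camera coordinates); the wrist camera has in their place "hand_eye" (4x4, takes a point from camera to tool coordinates, whose origin is the TCP and whose axes are the flange's). Camera axes: x right, y up, looking along -z (the intrinsics and any distortion apply to the point x, -y, -z); pixel columns grow to the right and rows downward; lengths in m; the calibration is good to about 2 mm. A picture is of the moment at which its call begins: read the wrist's pose just before it. camera_params takes no time and is no camera call.
- job_done(): hands the job in, once; it reports no verdict.
The state is a dict: "t": time; "q": joint angles; "qd": joint speeds; "joint_efforts": joint torques, N m; "eef_pos": TCP position; "ee_rot": TCP orientation; "force": force on the tool from outside, world axes, zero at the start; "moment": the same for the moment, N m; "width": finger opening in m.
Only numpy, scipy, OpenCV 4.12 (cv2) and the standard library are available. Lean on these libraries where they do the work, as an engineer would, in place of code of your own. Each camera call takes 0.05 s, during which the arm holds its last target.

TASK

Two board holders stand on the electronics bench, and only one of them carries a circuit board. Turn the clamp screw of the holder with the board clockwise (seen from above) until it stops tight, then let go; leave the empty holder's screw as it is.

Things in the scene. Friction and masses are not known exactly. Their poses are not given: they have to be found in the camera images.
- screw_grip (a point): Clamp screw to tighten, on the holder with the board: dark steel, upright bar head 44 mm long, 10 mm thick (gripped across this), 33 mm tall, on a 22 mm disc 5 mm high, in the middle of the bridge. Point: on the upright turning axis, 12 mm below the bar's top, 26 mm above the bridge, 68 mm above the bench. Its y axis runs along the bar's length, x across its thickness, z up, turning with the screw.
- screw (a joint): Turn of that screw, rad: grows clockwise seen from above, to a hard stop, tight, at 1.5. It starts 0.7 to 1.3 rad (40 to 75 degrees) short of that, so one grasp is enough. It sinks too little to notice, turns against light friction (0.05 N m) and stays where it is left. When tight, the bar head lies parallel to the bridge.
- holder: Grey board holder bolted to the bench, 120 (x) x 115 (y) mm, origin under its centre, below the screw. It carries a green circuit board, 90 x 76 mm. Its bridge, a level steel bar 22 x 113 mm along its y axis, has its top 42 mm above the bench; only the screw stands more than 3 mm above that.
- spare_wing_end (a point): One end of the bar head of the other screw, same shape and size, on the like holder without a board. Point: 22 mm from that screw's axis, 68 mm above the bench. To be left as it is.

How it is judged:
By the outcome, as a careful person would: the job done as asked, in the order asked, and still so for the second after the job is handed in, with the robot touching nothing.
It also fails if it takes over 32 s, if anything falls off the work surface, if the arm or the gripper's body presses on something with over 40 N, if the wrist force passes 120 N, or if a joint passes its speed limit or range.

## Working session

There is one attempt and no reset: what is moved stays moved. The work goes in short steps, Python scripts to look and compute and a tool call to move; the robot and the scene stay as the last step left them, time stands still between calls to the robot, and variables do not carry over. Pictures are saved under pics/ and viewed, and the job is handed in when it is done.

Besides the shell and the picture viewer there is one more tool, called after ">>>" as name(argument=value, ...), one argument or row to a line, values as JSON. play_rows: Moves the arm, as the interface text tells. Its arguments: {"type":"object","properties":{"targets":{"type":"array","items":{"type":"array","items":{"type":"number"}}},"grip_force":{"type":"number"}},"required":["targets"]}

```bash
mkdir -p pics
python3 - <<'E'
from station import *
import cv2,numpy as np
s=get_state();print(s)
for n in("scene","top"):
    p,d=grab_frame(n);cv2.imwrite(f"pics/{n}0.png",p);np.save(f"{n}0.npy",d)
    c=camera_params(n);print(n,c)
E
```

```text
{'t': 0.0, 'q': array([ 1.49208850e+00,  3.59407755e-01,  1.10949636e-02, -3.53132503e-04,
       -1.22409143e+00, -2.88122759e-01]), 'qd': array([ 0.0013733 ,  0.00053805,  0.00018824, -0.00138908,  0.00046082,
        0.00089731]), 'joint_efforts': array([-2.32460166e-03, -5.82707226e+01,  2.93048573e+01,  6.99697763e+00,
        6.84289495e-03, -1.66046525e-04]), 'eef_pos': array([0.24193581, 0.62966898, 0.23662435]), 'ee_rot': array([ 3.13995670e+00, -1.38649296e-04, -3.66950732e-01]), 'force': array([-0.90074429,  0.76313378,  0.7747389 ]), 'moment': array([-0.03646057, -0.0080299 , -0.0317937 ]), 'width': 0.08742464030133056}
scene {'camera_matrix': array([[508.28193809,   0.        , 274.62876086],
       [  0.        , 508.28193809, 207.13803857],
       [  0.        ,   0.        ,   1.        ]]), 'extrinsics': array([[-0.42157763,  0.906594  ,  0.01896368,  0.23044387],
       [-0.45276363, -0.22856824,  0.86183621,  0.1629044 ],
       [ 0.78567003,  0.3547448 ,  0.50683205, -1.52880309],
       [ 0.        ,  0.        ,  0.        ,  1.        ]])}
top {'camera_matrix': array([[528.22908358,   0.        , 273.7621109 ],
       [  0.        , 528.22908358, 211.84961917],
       [  0.        ,   0.        ,   1.        ]]), 'extrinsics': array([[ 0.01477192, -0.99986892, -0.00662897, -0.00974465],
       [ 0.99588811,  0.01411984,  0.08948467, -0.53931904],
       [-0.08937934, -0.00792358,  0.99596614, -1.16951358],
       [ 0.        ,  0.        ,  0.        ,  1.        ]])}
```

View pics/scene0.png

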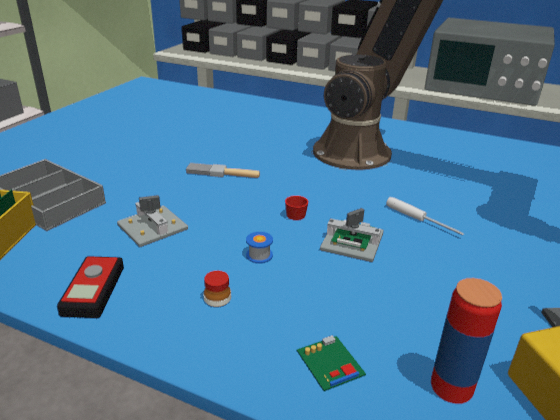

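View pics/top0.png

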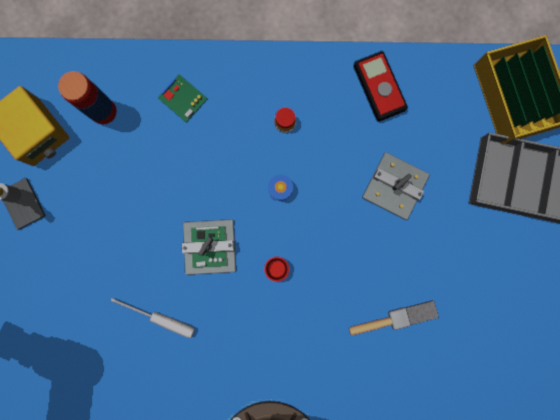

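The board holder is at about (208,247) in the top view, with its bridge nearly along image columns. The empty holder is at about (400,185). I'll zoom in and measure the first one.

```bash
cat > h.py <<'E'
import numpy as np,cv2
def world(c,d,u,v):
    K=c["camera_matrix"];T=c["extrinsics"];z=d
    p=np.array([(u-K[0,2])*z/K[0,0],-(v-K[1,2])*z/K[1,1],-z])
    return T[:3,:3].T@(p-T[:3,3])
def at_height(c,u,v,h):
    a=world(c,0.0,u,v);b=world(c,1.0,u,v);return a+(b-a)*(h-a[2])/(b[2]-a[2])
E
python3 - <<'E'
from station import *
from h import *
c=camera_params("top");d=np.load("top0.npy");im=cv2.imread("pics/top0.png")
cv2.imwrite("pics/z0.png",cv2.resize(im[207:287,168:248],(600,600),interpolation=cv2.INTER_CUBIC))
pts=[];
for v in range(215,280):
  for u in range(175,245):
    if d[v,u]>0: pts.append([u,v,*world(c,d[v,u],u,v)])
p=np.array(pts)
for lo,hi in((.062,.09),(.036,.05)):
  m=(p[:,4]>lo)&(p[:,4]<hi);q=p[m]
  print(m.sum(),q.mean(0).round(4),q.min(0).round(3),q.max(0).round(3))
  if m.sum()>5:
    w,V=np.linalg.eigh(np.cov(q[:,2:4].T));print(V[:,1],np.degrees(np.arctan2(V[1,1],V[0,1])),np.sqrt(w*12))
E
```

```text
121 [2.050496e+02 2.457190e+02 4.595000e-01 1.440000e-01 7.860000e-02] [1.98e+02 2.37e+02 4.42e-01 1.31e-01 6.30e-02] [2.12e+02 2.54e+02 4.78e-01 1.59e-01 8.70e-02]
[-0.84887807  0.52858871] 148.08985118106733 [0.01218296 0.04178233]
421 [2.074014e+02 2.459359e+02 4.599000e-01 1.436000e-01 4.310000e-02] [1.82e+02 2.40e+02 4.31e-01 8.90e-02 3.60e-02] [2.32e+02 2.59e+02 4.74e-01 2.00e-01 5.00e-02]
[-0.06922178  0.9976013 ] 93.96929025610966 [0.02304288 0.12356634]
```

View pics/z0.png

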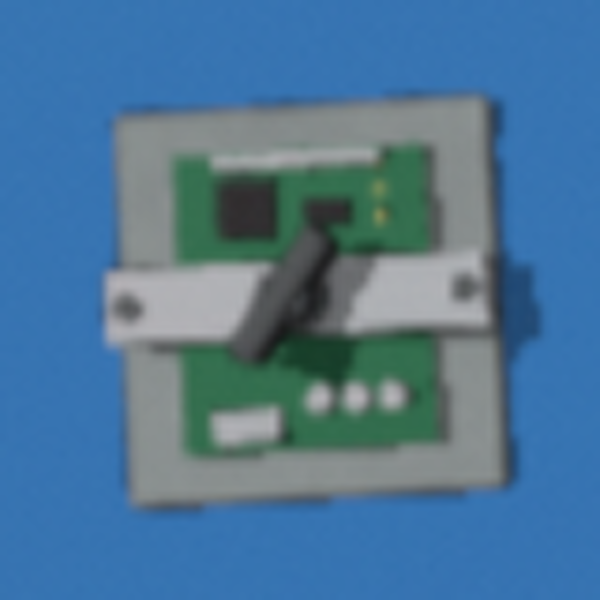

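The bar is centred near (0.4595, 0.144) and lies at 148°. The bridge lies at 94°, so the turn needed is about −54° of yaw, which is inside the 40–75° range. Its size (42 × 12 mm) and height agree with the description. I'll move above it with the tool yaw at −32°.

>>> play_rows(
  targets=[
    [0, 0, -0.02, 0.022, -0.049, 0, 1],
    [0, 0, -0.02, 0.022, -0.049, 0, 1],
    [0, 0, -0.02, 0.022, -0.049, 0, 1],
    [0, 0, -0.02, 0.022, -0.049, 0, 1],
    [0, 0, -0.02, 0.022, -0.049, 0, 1],
    [0, 0, -0.02, 0.022, -0.049, 0, 1],
    [0, 0, -0.02, 0.022, -0.049, 0, 1],
    [0, 0, -0.02, 0.022, -0.049, 0, 1],
    [0, 0, -0.02, 0.022, -0.049, 0, 1],
    [0, 0, -0.02, 0.022, -0.049, 0, 1],
  ],
)

```text
t: 1.35
eef_pos: [0.4633, 0.1252, 0.2325]
ee_rot: [3.135, -0.001, -0.567]
force: [0.9, 1.1, 0.7]
width: 0.0877
```

Run:
```python
from station import *
from h import *
import cv2
s=get_state();print(s['t'],s['eef_pos'],s['ee_rot'],s['force'])
p,d=grab_frame("wrist");cv2.imwrite("pics/w1.png",p);np.save("w1.npy",d);c=camera_params("wrist");print(c)
from scipy.spatial.transform import Rotation as R
T=np.eye(4);T[:3,:3]=R.from_euler('xyz',s['ee_rot']).as_matrix();T[:3,3]=s['eef_pos']
E=np.linalg.inv(T@c['hand_eye']);c['extrinsics']=E
v,u=np.nonzero(d>0);z=d[v,u];K=c['camera_matrix']
P=np.c_[(u-K[0,2])*z/K[0,0],-(v-K[1,2])*z/K[1,1],-z]
W=(P-E[:3,3])@E[:3,:3]
near=np.hypot(W[:,0]-.46,W[:,1]-.144)<.07
for lo,hi,r in((.07,.09,.04),(.036,.048,.07)):
  m=near&(W[:,2]>lo)&(W[:,2]<hi)&(np.hypot(W[:,0]-.46,W[:,1]-.144)<r)
  q=W[m];q=q[:, :]
  print(m.sum(),q.mean(0).round(4),u[m].mean(),v[m].mean(),np.percentile(q[:,2],[5,50,95]))
  if m.sum()>10:
    rect=cv2.minAreaRect((q[:,:2]*1000).astype(np.float32));print(rect)
    w,V=np.linalg.eigh(np.cov(q[:,:2].T));print(np.degrees(np.arctan2(V[1,1],V[0,1])))
```

```text
1.35 [0.46332206 0.12523341 0.23246677] [ 3.13483080e+00 -7.35561919e-04 -5.67072437e-01] [0.9160083  1.14876937 0.68403929]
{'camera_matrix': array([[356.16325058,   0.        , 284.30383   ],
       [  0.        , 356.16325058, 209.10759157],
       [  0.        ,   0.        ,   1.        ]]), 'hand_eye': array([[ 4.34483831e-04,  9.51309971e-01,  3.08235545e-01,
         8.44520898e-02],
       [ 9.99999669e-01, -2.01285363e-04, -7.88354616e-04,
        -1.72378297e-03],
       [-6.87926304e-04,  3.08235785e-01, -9.51309743e-01,
        -1.47264634e-01],
       [ 0.00000000e+00,  0.00000000e+00,  0.00000000e+00,
         1.00000000e+00]])}
582 [0.4595 0.1457 0.079 ] 267.6443298969072 210.48797250859107 [0.0747542  0.07964216 0.08094726]
((458.607666015625, 146.49647521972656), (15.291516304016113, 42.8262939453125), 49.1439208984375)
148.40547099546043
2125 [0.4591 0.1444 0.0424] 270.864 198.32423529411764 [0.04063773 0.04235103 0.04552904]
((458.0223083496094, 146.88021850585938), (22.24920082092285, 112.91790771484375), 4.1616387367248535)
93.95371671403852
```

View pics/w1.png

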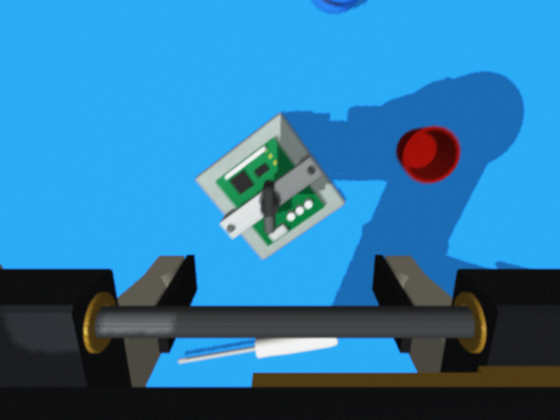

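The wrist view shows the bar at about (268,205). From its depth the screw is at (0.4587, 0.146) with the bar at 148.4°, which agrees with the top view to within 2 mm. I'll align and go down.

>>> play_rows(
  targets=[
    [0, 0, 0.008, -0.002, 0.01, -0.02, 1],
    [0, 0, 0.007, -0.002, 0.01, -0.03, 1],
    [0.007, 0, 0, 0, 0, -0.04, 1],
    [0, 0, 0, 0, 0, -0.03, 1],
    [0, 0, 0, 0, 0, 0, 1],
  ],
)

```text
t: 2.02
eef_pos: [0.4603, 0.1379, 0.1091]
ee_rot: [3.139, 0.003, -0.562]
force: [-0.6, 0.6, -0.4]
width: 0.0875
```

>>> play_rows(
  targets=[
    [0, 0, 0.01, -0.001, 0.009, 0, 1],
    [0, 0, 0, 0, 0, 0, 1],
    [0, 0, 0, 0, 0, -0.02, 1],
    [0, 0, 0, 0, 0, 0, 1],
  ],
)

```text
t: 2.52
eef_pos: [0.4617, 0.1497, 0.0933]
ee_rot: [-3.138, -0.0, -0.549]
force: [-0.3, -0.4, 0.2]
width: 0.0874
```

Run:
```python
from station import *
from h import *
s=get_state();print(s['t'],s['eef_pos'],s['ee_rot'])
p,d=grab_frame("wrist");cv2.imwrite("pics/w2.png",p)
```

```text
2.525 [0.4616698  0.14974311 0.09334859] [-3.13758895e+00 -3.47533939e-05 -5.49253762e-01]
```

View pics/w2.png

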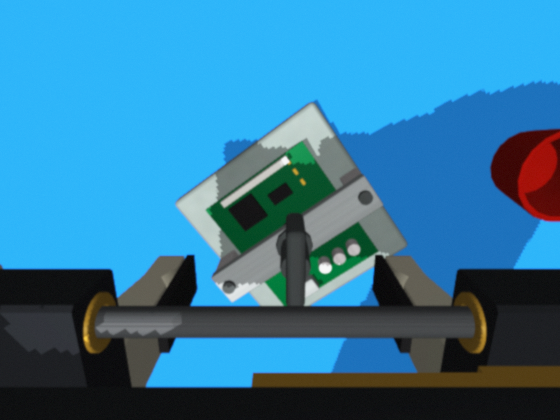

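The bar is at column ~294 and the jaw centre at ~285. That offset of about 4 mm matches the measured residual.

>>> play_rows(
  targets=[
    [0, 0, 0, -0.003, -0.004, 0, 1],
    [0, 0, 0, 0, 0, -0.015, 1],
    [0, 0, 0, 0, 0, 0, 1],
  ],
)

```text
t: 2.95
eef_pos: [0.4604, 0.1466, 0.082]
ee_rot: [-3.132, -0.003, -0.548]
force: [0.5, -0.1, -0.1]
width: 0.0875
```

>>> play_rows(
  targets=[
    [-0.009, 0, 0, -0.0015, 0, -0.009, 1],
    [0, 0, 0, 0, 0, -0.008, 1],
    [0, 0, 0, 0, 0, 0, 1],
    [0, 0, 0, 0, 0, 0, 1],
  ],
)

```text
t: 3.45
eef_pos: [0.4593, 0.147, 0.0654]
ee_rot: [-3.139, -0.009, -0.548]
force: [0.7, 0.5, 1.1]
width: 0.0874
```

Run:
```python
from station import *
from h import *
s=get_state();print(s['t'],s['eef_pos'],s['ee_rot'],s['q'])
p,d=grab_frame("wrist");cv2.imwrite("pics/w3.png",p)
```

```text
3.45 [0.45933936 0.14695518 0.06536805] [-3.13854484 -0.00857704 -0.54804169] [ 0.72468277  0.23089746 -0.63612216  0.01135935 -0.69837605  0.28940464]
```

View pics/w3.png

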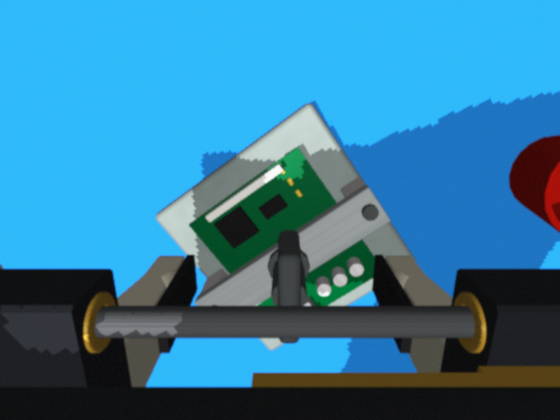

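The bar is centred between the jaws (column 289 against 285), so I'll close gently.

>>> play_rows(
  targets=[
    [0, 0, 0, 0, 0, 0, 0],
    [0, 0, 0, 0, 0, 0, 0],
    [0, 0, 0, 0, 0, 0, 0],
    [0, 0, 0, 0, 0, 0, 0],
    [0, 0, 0, 0, 0, 0, 0],
    [0, 0, 0, 0, 0, 0, 0],
  ],
  grip_force=20,
)

```text
t: 4.25
eef_pos: [0.4596, 0.1471, 0.0658]
ee_rot: [-3.138, -0.009, -0.548]
force: [0.1, -0.1, -0.1]
width: 0.0332
```

>>> play_rows(
  targets=[
    [0, 0, 0, 0, 0, 0, 0],
    [0, 0, 0, 0, 0, 0, 0],
    [0, 0, 0, 0, 0, 0, 0],
    [0, 0, 0, 0, 0, 0, 0],
  ],
)

```text
t: 4.75
eef_pos: [0.4583, 0.1452, 0.0656]
ee_rot: [3.141, -0.008, -0.548]
force: [0.4, 1.6, -0.1]
width: 0.0102
```

Gripped at 10.2 mm, which matches the bar's thickness. Now turning clockwise.

>>> play_rows(
  targets=[
    [0, 0, -0.08, 0, 0, 0, 0],
    [0, 0, -0.1, 0, 0, 0, 0],
    [0, 0, -0.1, 0, 0, 0, 0],
    [0, 0, -0.1, 0, 0, 0, 0],
    [0, 0, -0.1, 0, 0, 0, 0],
  ],
)

```text
t: 5.38
eef_pos: [0.458, 0.1449, 0.0656]
ee_rot: [3.141, -0.008, -1.043]
force: [-0.9, -1.4, 0.8]
width: 0.0098
```

```bash
python3 -c "
from station import *
s=get_state();print(s['moment'],s['q'],s['eef_pos'],s['ee_rot'])"
```

```text
[-0.36377344  0.30926402  0.0956389 ] [ 0.7237166   0.23151958 -0.63472234  0.01206594 -0.70717446 -0.2047961 ] [0.45796082 0.14490779 0.06560206] [ 3.14058152 -0.00819176 -1.04268883]
```

>>> play_rows(
  targets=[
    [0, 0, -0.1, 0, 0, 0, 0],
    [0, 0, -0.1, 0, 0, 0, 0],
    [0, 0, -0.1, 0, 0, 0, 0],
    [0, 0, -0.08, 0, 0, 0, 0],
    [0, 0, 0, 0, 0, 0, 0],
  ],
)

```text
t: 6.0
eef_pos: [0.4575, 0.1448, 0.0656]
ee_rot: [3.14, -0.008, -1.435]
force: [-0.1, -0.4, -0.7]
width: 0.0096
```

```bash
python3 -c "
from station import *
s=get_state();print(s['moment'],s['force'],s['ee_rot'])"
```

```text
[-0.30810691  0.02646762 -0.04703706] [-0.07221622 -0.43257944 -0.69120846] [ 3.13985034 -0.00828921 -1.43542885]
```

>>> play_rows(
  targets=[
    [0, 0, -0.05, 0, 0, 0, 0],
    [0, 0, -0.05, 0, 0, 0, 0],
  ],
)

```text
t: 6.25
eef_pos: [0.4574, 0.1447, 0.0656]
ee_rot: [3.14, -0.008, -1.533]
force: [-0.1, -1.2, 0.7]
width: 0.0102
```

```bash
python3 -c "
from station import *
s=get_state();print(s['moment'],s['force'],s['ee_rot'])"
```

```text
[-0.21562004  0.28808737  0.47737861] [-0.0834932  -1.23034309  0.71233448] [ 3.13969922 -0.00847722 -1.53300983]
```

The moment has risen from about 0 to 0.48 N m near the expected angle, so this is probably the stop. I'll press a little more to confirm.

>>> play_rows(
  targets=[
    [0, 0, -0.05, 0, 0, 0, 0],
    [0, 0, 0, 0, 0, 0, 0],
  ],
)

```text
t: 6.5
eef_pos: [0.4574, 0.1448, 0.0656]
ee_rot: [3.14, -0.009, -1.579]
force: [-0.1, -0.2, -0.0]
width: 0.0108
```

```bash
python3 -c "
from station import *
s=get_state();print(s['moment'],s['force'],s['ee_rot'])"
```

```text
[-0.24578048  0.19178543  0.51405058] [-0.12361213 -0.18830849 -0.01585794] [ 3.1397513  -0.00882453 -1.57865458]
```

The jaws are now spreading (10.8 mm) at a steady 0.5 N m, so the screw is hard against its stop. Opening straight out.

>>> play_rows(
  targets=[
    [0, 0, 0, 0, 0, 0, 1],
    [0, 0, 0, 0, 0, 0, 1],
    [0, 0, 0, 0, 0, 0, 1],
    [0, 0, 0, 0, 0, 0, 1],
    [0, 0, 0, 0, 0, 0, 1],
    [0, 0, 0, 0, 0, 0, 1],
    [0, 0, 0, 0, 0, 0, 1],
    [0, 0, 0, 0, 0, 0, 1],
  ],
)

```text
t: 7.5
eef_pos: [0.4579, 0.1454, 0.0657]
ee_rot: [3.141, -0.008, -1.576]
force: [-0.3, 0.3, 0.0]
width: 0.0841
```

>>> play_rows(
  targets=[
    [0, 0, 0, 0, 0, 0.03, 1],
    [0, 0, 0, 0, 0, 0.05, 1],
    [0, 0, 0, 0, 0, 0.05, 1],
    [0, 0, 0, 0, 0, 0.04, 1],
    [0, 0, 0, -0.01, 0.06, 0, 1],
    [0, 0, 0, -0.01, 0.06, 0, 1],
    [0, 0, 0, -0.01, 0.06, 0, 1],
    [0, 0, 0, 0, 0.06, 0, 1],
    [0, 0, 0, 0, 0.06, 0, 1],
    [0, 0, 0, 0, 0, 0, 1],
  ],
)

```text
t: 8.75
eef_pos: [0.4245, 0.4529, 0.2421]
ee_rot: [3.141, -0.006, -1.579]
force: [-0.7, -1.2, 0.0]
width: 0.0874
```

Run:
```python
from station import *
from h import *
s=get_state();print(s['t'],s['eef_pos'],s['width'])
c=camera_params("top");im,d=grab_frame("top")
cv2.imwrite("pics/z9.png",cv2.resize(im[207:287,168:248],(600,600),interpolation=cv2.INTER_CUBIC))
cv2.imwrite("pics/top9.png",im)
p=np.array([[u,v,*world(c,d[v,u],u,v)] for v in range(215,280) for u in range(175,245) if d[v,u]>0])
for lo,hi in((.062,.09),(.036,.05)):
  q=p[(p[:,4]>lo)&(p[:,4]<hi)]
  w,V=np.linalg.eigh(np.cov(q[:,2:4].T));print(len(q),q.mean(0),np.degrees(np.arctan2(V[1,1],V[0,1])),np.sqrt(w*12))
```

```text
8.75 [0.42449917 0.45293221 0.24211555] 0.08740275441343424
114 [2.04938596e+02 2.45605263e+02 4.59694409e-01 1.44148697e-01
 7.90982556e-02] 94.75532835469191 [0.0120251  0.04274766]
388 [2.07422680e+02 2.46090206e+02 4.59559060e-01 1.43530798e-01
 4.33703545e-02] 94.46096491730856 [0.02567563 0.12669632]
```

View pics/z9.png

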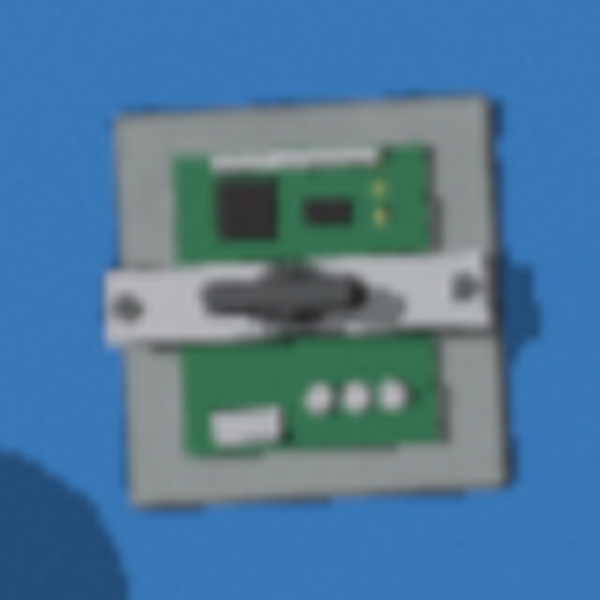

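View pics/top9.png

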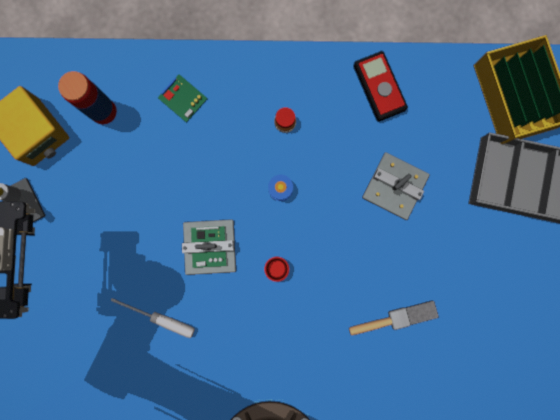

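The bar at zoom (283,297) now lies along the bridge: 94.8° against 94.0–94.5°, within measuring noise. The empty holder at (400,185) and everything else look unchanged, and the arm is clear.

```bash
python3 -c "
from station import *
print(job_done())"
```

```text
the job is handed in; nothing more can be done
None
```

I turned the clamp screw on the holder with the board about 54° clockwise, until it stopped tight. I then opened the jaws, lifted straight up, moved the arm clear and handed the job in at about 9 s.

- **Stop reached:** the moment rose from near 0 to about 0.5 N m at the expected angle. Turning further only spread the jaws slightly, from 10.2 to 10.8 mm.
- **Final angle:** the last top picture puts the bar head at 94.8°. The bridge measured 94.5° in that picture and 94.0° in the two earlier ones. The bar and bridge are therefore parallel to within 0.3–0.8°, which I take to be measuring noise.
- **Rest of the scene:** the empty holder's screw and the other objects look unchanged by eye in the last top picture; I did not measure them.

No check failed. The screw positions from the top and wrist cameras differed by about 2 mm, within the stated calibration error.

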